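# Press the paddle that lets out the gold sweet

## Robot

A 7-joint arm with a two-finger parallel gripper is mounted at the origin on the work surface. World frame = base frame: x ahead of the robot, y to its left, z up, the work surface at z = 0. Lengths are in mm, angles in rad, forces in N, time in s.
With the tool pointing down it reaches from about 400 to 875 mm from the base axis. Payload 4.4 kg.
Tool frame: the origin (TCP) lies at the very end of the fingers, on their centre line; the grasp point (between the pads) lies 19 mm behind it (ctrl.pinch_z is the z of the grasp point in the tool frame, in mm); z points along the fingers, x is the direction in which the jaws open and shut, and the axes are right-handed (so a half turn about z gives the same grasp; the last joint's range is limited). The gripper opens to 85 mm and grips with 20 to 120 N. Pads are 22 mm wide; open, the fingers measure 114 mm over their backs; the gripper's body (76 mm by 85 mm) begins 54 mm behind the grasp point. The pads swing forward as they close: fully open they stand 13 mm farther back than shut.
Start: joints at [-1.171, 0.628, 0.038, 1.517, -0.027, 0.996, -0.02], TCP at [291.919, 580.776, 231.313] pointing down, gripper open.
Joint ranges: [-3.06, 3.06], [-0.37, 2.12], [-1.25, 1.32], [0.18, 2.47], [-1.1, 4.24], [0.23, 1.98], [-2.94, 2.94]. Speed limits (rad/s): [2.57, 2.57, 3.14, 3.14, 3.14, 3.14, 3.14].

## Interface

Orientations are given as [roll, pitch, yaw] about the fixed x, y, z axes, in that order (R = Rz(yaw) Ry(pitch) Rx(roll)).
In Python, from cell import sensors, get_image, order, ctrl gives the robot as it stands.
- The arm moves only by the tool arm_command, never from a script. Its argument "rows" is a list that holds one entry, the list of rows, each a list of 6 numbers: the shift along the tool's x, y, z in mm, then the turn, a rotation vector about the tool's x, y, z in degrees. A call has 1 to 20 rows; each row is the pose to reach, as a shift and turn from the pose commanded when the call began, along the tool's axes at that moment; what a row does not reach only later rows make up. A row lasts 1/12 s, in which the tool goes at most 41.7 mm and 7.16 degrees, less where a joint would pass 70% of its speed; a pose out of reach is approached as far as the arm can. A call with a gripper value outside its range is refused whole. "claw" is the opening, from -1 (shut) to 1 (fully open), set as the call begins (left out, the last holds). The fingers move at their own pace and stop on an object; the grip force is fixed at half the most. Time passes only in rows, so rows that repeat a pose let the fingers close. It gives the time, the measured TCP pose, the force and the opening at its end, in the units of the state.
- sensors.read_state(): the state, without advancing time (a new reading comes with each control period).
- get_image(name): name is "scene" or "top"; returns a dict with "pixels" (480x640x3 uint8, red, green, blue), "z_map" (480x640 float32, mm along the optical axis (not along the pixel's ray), 0 where there is no reading), "K" (3x3 intrinsics, pixels), "pose" (4x4, takes a point from camera to world coordinates). Camera axes: x right, y up, looking along -z (the intrinsics and any distortion apply to the point x, -y, -z); pixel columns grow to the right and rows downward; lengths in mm; the calibration is good to about 2 mm. A picture is of the moment at which its call begins.
- order.finish_job(): hands the job in, once; it reports no verdict.
The state is a dict: "clock": time; "qpos": joint angles; "qd": joint speeds; "tau": joint torques, N m; "eef_pos": TCP position; "tool_rot": TCP orientation; "force": force on the tool from outside, world axes, zero at the start; "torque": the same for the moment, N m; "width": finger opening in mm.
Only numpy, scipy, OpenCV 4.12 (cv2) and the standard library are available. Lean on these libraries where they do the work, as an engineer would, in place of code of your own. Each camera call takes 0.05 s, during which the arm holds its last target.

## Task

Let the gold chocolate ball out of the sweet dispenser: with the fingertips press down the red paddle of the lane that holds it, all the way, keep it down until the ball has rolled into the tray end of its lane, then let go so that the gate falls shut. Leave the blue ball shut in behind its own gate, do not touch or lift either ball, and do not disturb the menorah, wooden dreidel, saucer or tin box standing around.

Things in the scene. Friction and masses are not known exactly. Their poses are not given: they have to be found in the camera images.
- dispenser: wooden sweet dispenser fixed to the sill, 310 (x) x 170 (y) x 100 mm, base board 12 mm. Origin under its middle; +x runs down the lanes, away from the robot; yaw within 0.4 rad. Two open lanes at y = +40 (left), -40 mm (right), 40 mm wide, walls 22 mm, fall from x = -30 to the end wall at 147 mm; the last 60 mm is the tray end (a ball rests there at x = 128, z = 40). Pivot rod for both levers at x = -50, 90 mm up, on three posts
- left_lever (a joint): left rocking lever, one rigid piece: red paddle on the robot side of the pivot rod, hanging gate plate on the far side. Rad: 0 = at rest, gate shut; grows as the paddle is pressed, to the stop at 0.42 = gate fully up. A ball passes from about 0.28. A spring shuts it when let go; pressing mid-paddle takes 2.5 N at first, 4 N fully down
- right_lever (a joint): right rocking lever, one rigid piece: red paddle on the robot side of the pivot rod, hanging gate plate on the far side. Rad: 0 = at rest, gate shut; grows as the paddle is pressed, to the stop at 0.42 = gate fully up. A ball passes from about 0.28. A spring shuts it when let go; pressing mid-paddle takes 2.5 N at first, 4 N fully down
- left_paddle (a point): centre of the flat top of the left lever's red paddle (40 x 42 mm, 8 mm thick), on the robot side; free above. At rest level, at (-123, 40, 94) mm in the dispenser's frame. Fully pressed it is 30 mm lower and slopes 0.42 rad, robot-side edge lowest; only the base board lies below
- right_paddle (a point): centre of the flat top of the right lever's red paddle (40 x 42 mm, 8 mm thick), on the robot side; free above. At rest level, at (-123, -40, 94) mm in the dispenser's frame. Fully pressed it is 30 mm lower and slopes 0.42 rad, robot-side edge lowest; only the base board lies below
- left_gate (a point): fixed point where the centre of a ball lies while it waits behind the left gate: (15, 40, 56) mm in the dispenser's frame
- right_gate (a point): fixed point where the centre of a ball lies while it waits behind the right gate: (15, -40, 56) mm in the dispenser's frame
- gold_ball: gold foil-wrapped chocolate ball, 36 mm in diameter, about 25 g, loose; origin at its centre; it starts waiting behind one of the two gates (which one varies) and rolls down the lane by itself, within about 1.5 s, once that gate is raised
- blue_ball: blue foil-wrapped chocolate ball, 36 mm in diameter, about 25 g, loose; origin at its centre; it starts waiting behind one of the two gates (which one varies) and rolls down the lane by itself, within about 1.5 s, once that gate is raised
- menorah: slim brushed steel menorah, loose, 0.7 kg, 200 mm wide (its y), foot 60 x 100 mm, 173 mm high; origin under its foot. Stands on the sill to the left (+y) of the dispenser, some 220 mm from its middle. Leave it alone
- wood_dreidel: small wooden dreidel lying on its side, loose, 30 g, 64 mm long (its x), 28 mm square; origin under the middle of its square body. Lies left of the dispenser, near the left paddle. Leave it alone
- saucer: grey stoneware saucer, loose, 120 mm across, 18 mm high; origin under its middle. Right (-y) of the dispenser, near the right paddle. Leave it alone
- tin_box: blue tin box with a bare metal lid, loose, 73 x 103 mm, 58 mm high; origin under its middle. Right (-y) of the dispenser, beside the tray ends. Leave it alone
Not all that is in view belongs to the job. There is more than one size of the gold_ball; the job needs the middle-sized.

How it is judged:
By the outcome, as a careful person would: the job done as asked, in the order asked, and still so for the second after the job is handed in, with the robot touching nothing.
It also fails if it takes over 35 s, if anything falls off the work surface, if the arm or the gripper's body presses on something with over 40 N, if the wrist force passes 120 N, or if a joint passes its speed limit or range.

## Working session

There is one attempt and no reset: what is moved stays moved. The work goes in short steps, Python scripts to look and compute and a tool call to move; the robot and the scene stay as the last step left them, time stands still between calls to the robot, and variables do not carry over. Pictures are saved under pics/ and viewed, and the job is handed in when it is done.

Besides the shell and the picture viewer there is one more tool, called after "Emit:" as name([rows], argument=value, ...), one row to a line, values as JSON. arm_command: Moves the arm, as the interface text tells. Its arguments: {"type":"object","properties":{"rows":{"type":"array","items":{"type":"array","items":{"type":"array","items":{"type":"number"}}}},"claw":{"type":"number"}},"required":["rows"]}

```bash
ls; mkdir -p pics
python3 - <<'E'
from cell import sensors,get_image,ctrl
import cv2,numpy as np
s=sensors.read_state();print({k:np.round(v,3).tolist() for k,v in s.items()},ctrl.pinch_z)
for n in("scene","top"):
    d=get_image(n);cv2.imwrite(f"pics/{n}0.png",d["pixels"][:,:,::-1]);np.savez(f"{n}0.npz",**d);print(n,d["K"],d["pose"].round(3))
E
```

```text
pics
{'clock': 0.0, 'qpos': [-1.171, 0.629, 0.038, 1.518, -0.027, 0.996, -0.02], 'qd': [-0.001, 0.002, 0.001, 0.001, -0.0, -0.001, 0.002], 'tau': [-0.001, -56.339, 1.226, -19.345, 0.011, 0.011, 0.0], 'eef_pos': [291.619, 580.203, 230.384], 'tool_rot': [3.142, 0.002, 1.105], 'force': [0.825, 0.014, -0.714], 'torque': [0.046, -0.06, -0.016], 'width': 85.43} -18.700000000000003
scene [[609.07423014   0.         315.46582765]
 [  0.         609.07423014 237.12760325]
 [  0.           0.           1.        ]] [[-1.690000e-01 -6.360000e-01  7.530000e-01  1.380353e+03]
 [ 9.850000e-01 -9.800000e-02  1.390000e-01  2.042950e+02]
 [-1.400000e-02  7.650000e-01  6.440000e-01  7.169020e+02]
 [ 0.000000e+00  0.000000e+00  0.000000e+00  1.000000e+00]]
top [[526.79384203   0.         322.21105008]
 [  0.         526.79384203 232.08315449]
 [  0.           0.           1.        ]] [[ 1.180000e-01  9.730000e-01 -1.990000e-01  3.997600e+02]
 [-9.930000e-01  1.140000e-01 -2.800000e-02  3.618200e+01]
 [-4.000000e-03  2.000000e-01  9.800000e-01  1.115124e+03]
 [ 0.000000e+00  0.000000e+00  0.000000e+00  1.000000e+00]]
```

View pics/scene0.png

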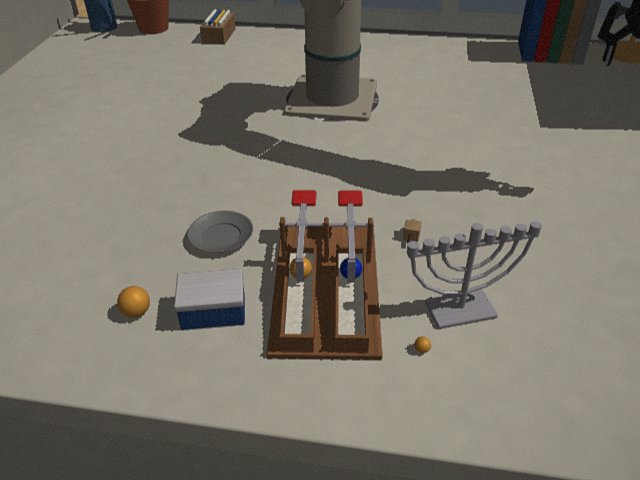

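View pics/top0.png

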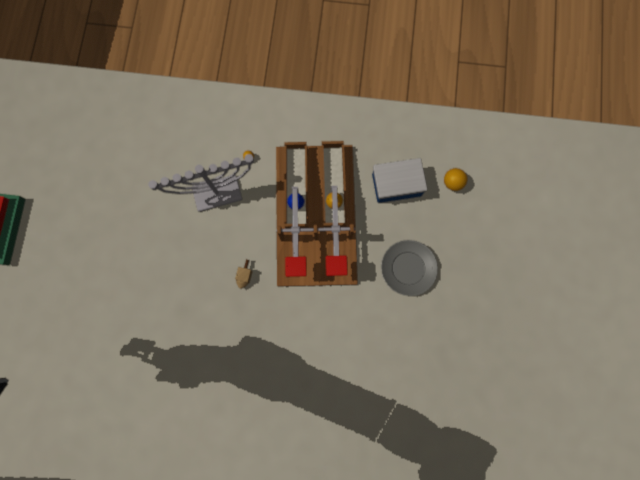

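The scene view shows the red paddles at (304,198) and (350,198). Behind the gates are a gold ball at (300,268) and a blue one at (350,268). In the top view the paddles are at (337,266) and (296,267).

What could be taken for the gold ball, in scene pixels with top-view pixels after the slash:
- **Gold in the right lane:** (300,268) / (334,201)
- **Large loose ball:** (133,301) / (456,179)
- **Small loose ball:** (423,344) / (248,155)

By the description it is the middle-sized one in the right (-y) lane. I'll check this with sizes and a crop.

```bash
cat > h.py <<'E'
import numpy as np,cv2
def pts(d,mask=None):
    z=d["z_map"];K=d["K"];v,u=np.indices(z.shape)
    P=np.stack([(u-K[0,2])/K[0,0]*z,-(v-K[1,2])/K[1,1]*z,-z],-1)
    return P@d["pose"][:3,:3].T+d["pose"][:3,3]
def proj(d,p):
    c=(np.asarray(p,float)-d["pose"][:3,3])@d["pose"][:3,:3];K=d["K"]
    return np.array([K[0,0]*c[0]/-c[2]+K[0,2],K[1,1]*c[1]/c[2]+K[1,2]])
E
python3 - <<'E'
from h import *
for n in("scene","top"):
    d=dict(np.load(f"{n}0.npz"));P=pts(d);hsv=cv2.cvtColor(d["pixels"],cv2.COLOR_RGB2HSV);ok=d["z_map"]>0
    H,S,V=cv2.split(hsv)
    for nm,m in(("red",((H<5)|(H>174))&(S>200)&(V>60)),("gold",(H>9)&(H<24)&(S>200)&(V>120)),("blue",(H>110)&(H<130)&(S>180)&(V>40))):
        m=(m&ok).astype(np.uint8)
        k,l,st,c=cv2.connectedComponentsWithStats(m)
        for i in range(1,k):
            if st[i,4]<40 or not(250<np.median(P[l==i][:,0])<1000):continue
            q=P[l==i];print(n,nm,c[i].round(1),st[i,2:5],"med",np.median(q,0).round(1),"lo",np.percentile(q,2,axis=0).round(),"hi",np.percentile(q,98,axis=0).round())
            if nm=="red":
                t=q[abs(q[:,2]-np.median(q[:,2]))<4];r=cv2.minAreaRect(t[:,:2].astype(np.float32));print("   rect",r)
d=dict(np.load("scene0.npz"));a=cv2.resize(d["pixels"][170:370,100:450],None,fx=2.2,fy=2.2)
cv2.imwrite("pics/crop0.png",a[:,:,::-1])
d=dict(np.load("top0.npz"));a=cv2.resize(d["pixels"][130:300,220:420],None,fx=3.5,fy=3.5)
cv2.imwrite("pics/crop1.png",a[:,:,::-1])
E
```

```text
scene red [300.2 196.5] [ 21  14 128] med [547.7  24.8  93.2] lo [530.  12.  90.] hi [567.  41.  96.]
   rect ((546.5252685546875, 28.68307113647461), (39.00764846801758, 33.33610153198242), 7.795021057128906)
scene red [349.2 197.8] [ 23  14 161] med [537.8 108.5  93.2] lo [519.  91.  90.] hi [555. 131.  96.]
   rect ((535.724609375, 110.64517211914062), (39.95414352416992, 37.83867263793945), 8.022759437561035)
scene blue [344.  268.1] [ 7 19 82] med [684.7 121.2  64.5] lo [672. 115.  53.] hi [691. 125.  72.]
scene blue [358.  267.8] [ 7 18 84] med [681.  142.1  64.4] lo [667. 138.  54.] hi [689. 147.  72.]
top red [295.4 266.2] [ 21  20 378] med [533.2 109.   94.3] lo [515.  90.  90.] hi [551. 128.  98.]
   rect ((533.4705200195312, 109.30196380615234), (37.97578811645508, 39.376609802246094), 9.922163009643555)
top red [335.9 265.3] [ 21  20 401] med [544.2  31.   94.2] lo [525.  11.  90.] hi [563.  50.  98.]
   rect ((543.7938842773438, 30.460105895996094), (38.29747772216797, 39.204795837402344), 6.682851791381836)
top gold [454. 178.] [ 19  19 286] med [ 764.8 -196.9   45.2] lo [ 748. -214.   32.] hi [ 785. -181.   52.]
top gold [328.8 200.2] [ 6 13 51] med [679.6  60.3  66.5] lo [670.  55.  61.] hi [693.  66.  73.]
top blue [300.  200.5] [ 6 13 51] med [672.4 119.   68.9] lo [661. 113.  64.] hi [683. 124.  74.]
```

View pics/crop0.png

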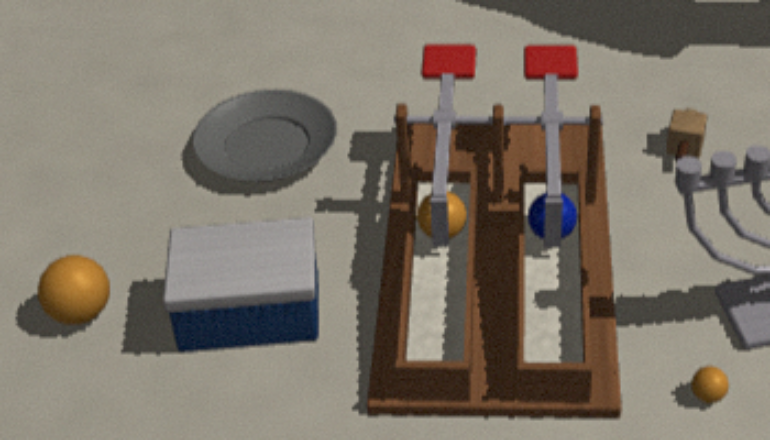

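View pics/crop1.png

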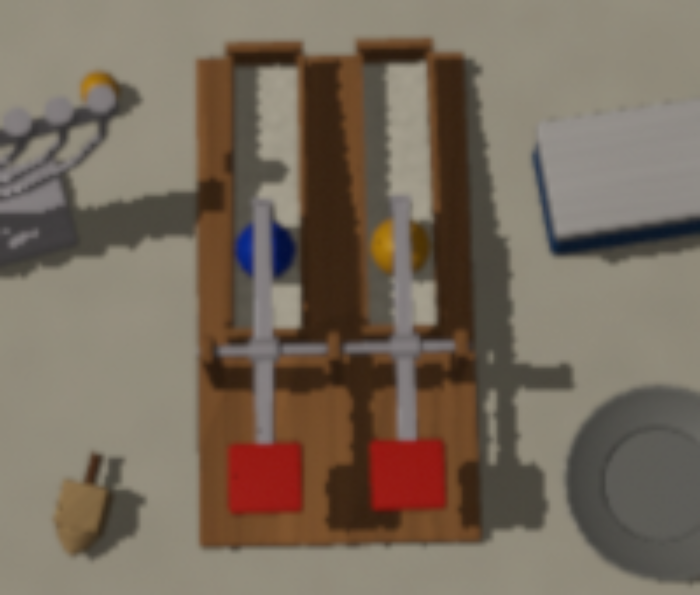

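The gold ball in the lane is the middle-sized one and sits behind the right gate; the large loose ball (456,179 top) and the small one (248,155 top) are decoys. The right paddle is at about (544.5, 29.5, 94), with its height as specified. The paddles are 80 mm apart, which gives a yaw of 0.131. I'll close the gripper and move above the right paddle.

Emit:
arm_command([
  [[-8,9,0,0,0,-1],[-19,24,0,0,0,-2],[-34,43,0,0,0,-3],[-57,71,0,0,0,-5],[-79,100,0,0,0,-7],[-102,128,0,0,0,-9],[-125,156,0,0,0,-11],[-147,185,0,0,0,-13],[-170,213,0,0,0,-15],[-193,242,0,0,0,-17],[-215,270,0,0,0,-19],[-238,299,0,0,0,-21],[-261,327,0,0,0,-23],[-284,356,0,0,0,-25],[-306,384,0,0,0,-27],[-329,412,0,0,0,-29],[-348,436,0,0,0,-31],[-363,455,0,0,0,-32.5],[-374,469,0,0,0,-33.5],[-378,474,0,0,0,-34.2]],
], claw=-1)

```text
clock: 1.77
eef_pos: [546.5, 26.2, 230.9]
tool_rot: [-3.141, 0.002, 1.698]
force: [-0.4, -0.2, 0.2]
width: 0.1
```

Emit:
arm_command([
  [[1,0,15,0,0,0],[2,0,40,0,0,0],[3,0,65,0,0,0],[3,0,90,0,0,0],[3,0,108,0,0,0],[3,0,115,0,0,0],[3,0,115,0,0,0]],
])

```text
clock: 2.35
eef_pos: [543.6, 34.0, 114.6]
tool_rot: [-3.138, -0.001, 1.703]
force: [-0.3, -0.3, 0.8]
width: 0.1
```

Run:
```python
from h import *
from cell import sensors,get_image
s=sensors.read_state();print({k:np.round(s[k],2).tolist() for k in("clock","eef_pos","tool_rot","force","qd","qpos")})
d=get_image("scene");cv2.imwrite("pics/s1.png",cv2.resize(d["pixels"][130:330,220:440],None,fx=3,fy=3)[:,:,::-1])
t=get_image("top");print(proj(t,s["eef_pos"]))
cv2.imwrite("pics/t1.png",cv2.resize(t["pixels"][130:310,240:420],None,fx=3,fy=3)[:,:,::-1])
```

```text
{'clock': 2.35, 'eef_pos': [543.61, 33.98, 114.64], 'tool_rot': [-3.14, -0.0, 1.7], 'force': [-0.29, -0.29, 0.8], 'qd': [0.01, -0.04, 0.0, -0.03, -0.0, 0.02, 0.0], 'qpos': [-0.06, 0.64, -0.07, 1.91, 0.08, 0.59, 1.51]}
[334.42688559 263.84821327]
```

View pics/s1.png

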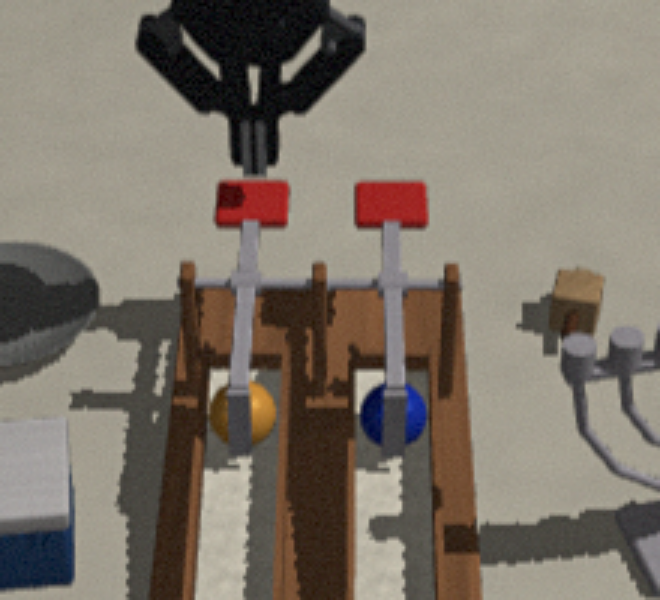

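View pics/t1.png

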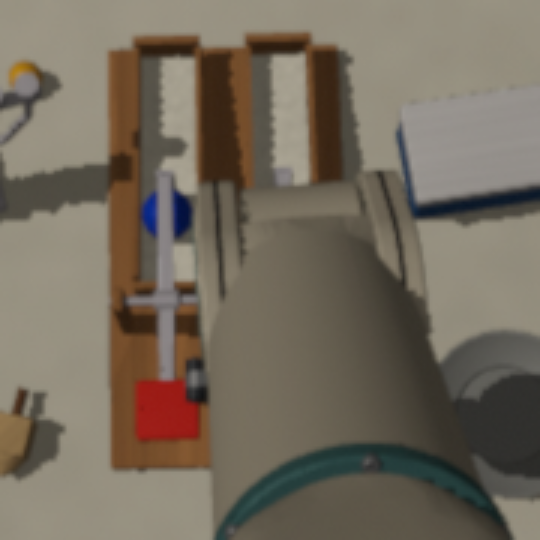

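The scene crop shows the closed fingertips above the right paddle (crop 255,165 over paddle 252,203). Both gates are still shut, with gold on the right and blue on the left. I'll press down with a small centring correction.

Emit:
arm_command([
  [[-2,1,4,0,0,0],[-4,2,12,0,0,0],[-4,2,18,0,0,0],[-4,2,23,0,0,0],[-4,2,28,0,0,0],[-4,2,33,0,0,0],[-4,2,38,0,0,0],[-4,2,42,0,0,0],[-4,2,45,0,0,0],[-4,2,47,0,0,0],[-4,2,47,0,0,0],[-4,2,47,0,0,0]],
])

```text
clock: 3.45
eef_pos: [548.0, 29.7, 69.4]
tool_rot: [3.141, -0.0, 1.702]
force: [1.5, -0.7, 5.4]
width: -0.3
```

```bash
cat > look.py <<'E'
import sys
from h import *
from cell import sensors,get_image
s=sensors.read_state();print({k:np.round(s[k],2).tolist() for k in("clock","eef_pos","tool_rot","force","width")})
d=get_image("scene");cv2.imwrite(f"pics/{sys.argv[1]}.png",cv2.resize(d["pixels"][150:370,200:440],None,fx=2.7,fy=2.7)[:,:,::-1])
np.savez("last.npz",**d)
E
python3 look.py s2
```

```text
{'clock': 3.45, 'eef_pos': [547.96, 29.69, 69.42], 'tool_rot': [3.14, -0.0, 1.7], 'force': [1.46, -0.66, 5.41], 'width': -0.28}
```

View pics/s2.png

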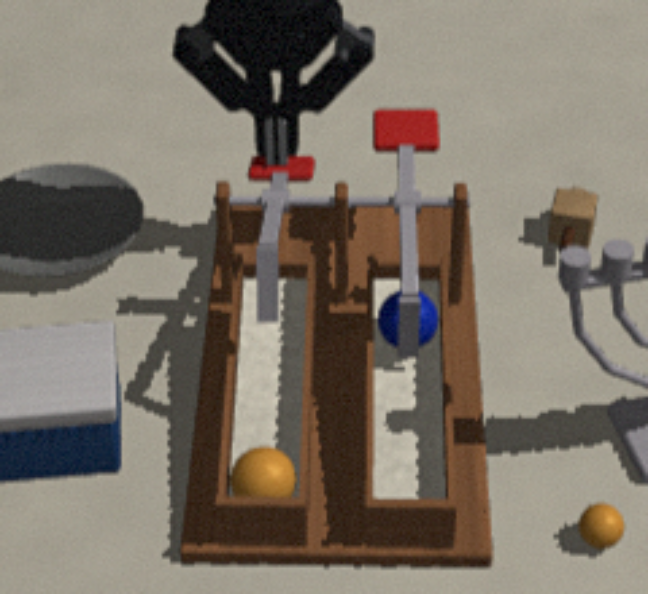

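The gold ball is already in the tray end (crop 264,475) and blue is still behind its gate (408,320). The force is 5.4 N, so I'll push a few mm further to be sure the lever is on its stop, then hold.

Emit:
arm_command([
  [[0,0,1,0,0,0],[0,0,2,0,0,0],[0,0,3,0,0,0],[0,0,3,0,0,0],[0,0,3,0,0,0]],
])

```text
clock: 3.92
eef_pos: [548.0, 29.7, 66.6]
tool_rot: [3.141, -0.0, 1.702]
force: [1.8, -0.2, 4.9]
width: -0.1
```

Emit:
arm_command([
  [[0,0,1,0,0,0],[0,0,2,0,0,0],[0,0,2.5,0,0,0],[0,0,2.5,0,0,0]],
])

```text
clock: 4.25
eef_pos: [548.3, 29.7, 65.8]
tool_rot: [3.14, -0.0, 1.702]
force: [-2.0, 0.8, 20.6]
width: -0.1
```

The force jumped to 20.6 N with the tip stalled at 65.8 mm, so the lever is on its stop. I'll check the ball before releasing.

Emit:
arm_command([
  [[0,0,-0.5,0,0,0],[0,0,-0.5,0,0,0],[0,0,-0.5,0,0,0],[0,0,-0.5,0,0,0],[0,0,-0.5,0,0,0],[0,0,-0.5,0,0,0]],
])

```text
clock: 4.75
eef_pos: [548.3, 29.8, 66.0]
tool_rot: [3.14, -0.0, 1.702]
force: [-0.8, 0.2, 17.3]
width: -0.1
```

```bash
python3 look.py s3
python3 - <<'E'
from h import *
d=dict(np.load("last.npz"));P=pts(d);H,S,V=cv2.split(cv2.cvtColor(d["pixels"],cv2.COLOR_RGB2HSV))
m=(H>9)&(H<24)&(S>190)&(V>100);m[:,:270]=0;m[:,330:]=0;m[:300]=0
q=P[m&(d["z_map"]>0)];c,s=np.cos(.131),np.sin(.131)
r=(q-[661,85,0])@np.array([[c,-s,0],[s,c,0],[0,0,1]]);print(len(q),np.median(r,0).round(),r.min(0).round(),r.max(0).round())
E
```

```text
{'clock': 4.75, 'eef_pos': [548.29, 29.75, 65.98], 'tool_rot': [3.14, -0.0, 1.7], 'force': [-0.75, 0.22, 17.33], 'width': -0.07}
13 [135. -41.  51.] [125. -48.  46.] [147. -36.  57.]
```

View pics/s3.png

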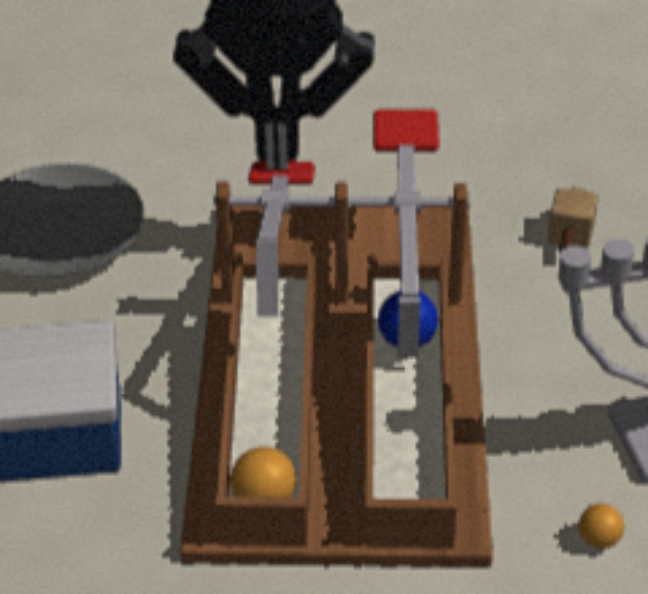

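The gold ball is resting against the end wall (x≈128–147 in the dispenser's frame, right lane) and has not moved since the last picture. I'll release by going straight up.

Emit:
arm_command([
  [[0,0,-4,0,0,0],[0,0,-10,0,0,0],[0,0,-17,0,0,0],[0,0,-25,0,0,0],[0,0,-34,0,0,0],[0,0,-48,0,0,0],[0,0,-70,0,0,0],[0,0,-95,0,0,0],[0,0,-115,0,0,0],[0,0,-125,0,0,0],[0,0,-125,0,0,0],[0,0,-125,0,0,0]],
])

```text
clock: 5.8
eef_pos: [547.9, 29.4, 189.4]
tool_rot: [3.141, -0.0, 1.702]
force: [-0.2, 0.0, -0.3]
width: -0.5
```

```bash
python3 look.py s4
python3 - <<'E'
from h import *
a=dict(np.load("scene0.npz"));d=dict(np.load("last.npz"))
cv2.imwrite("pics/full4.png",d["pixels"][:,:,::-1])
df=cv2.absdiff(a["pixels"],d["pixels"]).max(2)
cv2.imwrite("pics/diff4.png",np.clip(df.astype(int)*3,0,255).astype(np.uint8))
E
```

```text
{'clock': 5.8, 'eef_pos': [547.93, 29.45, 189.35], 'tool_rot': [3.14, -0.0, 1.7], 'force': [-0.22, 0.02, -0.27], 'width': -0.49}
```

View pics/full4.png

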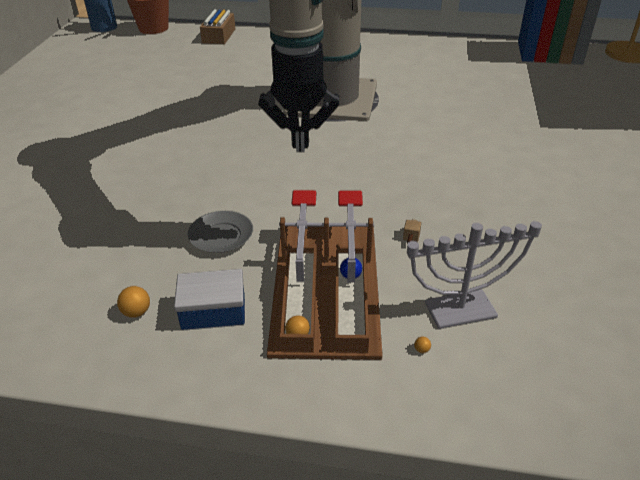

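View pics/s4.png

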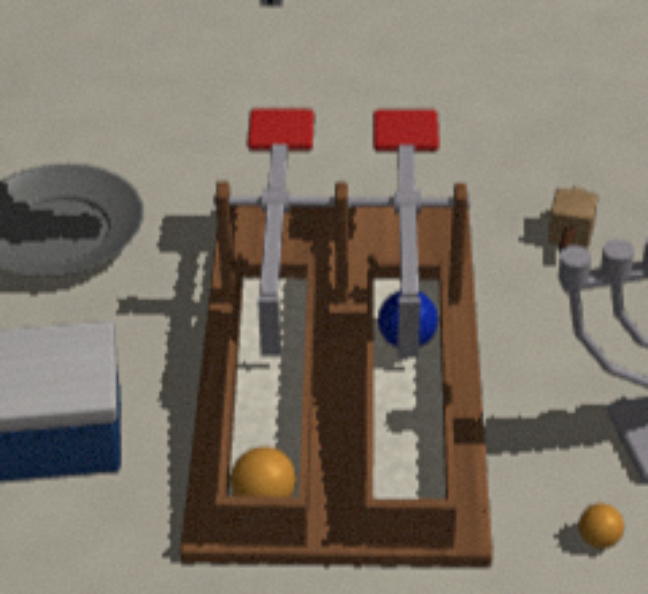

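View pics/diff4.png

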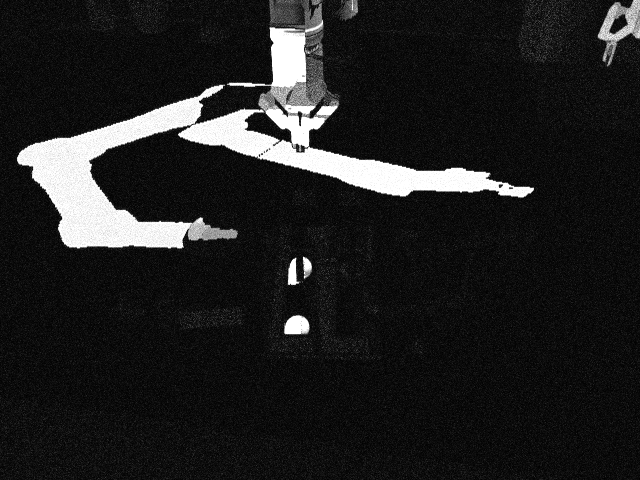

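The difference picture shows only the arm, its shadow and the gold ball changed, the ball going from (300,268) to (297,326). The gate is shut, the paddle is back up, and nothing else moved. I'm handing in.

Run:
```python
from cell import order
print(order.finish_job())
```

```text
the job is handed in; nothing more can be done
None
```

The gold ball is out: it rests in the tray end of the right lane, and I handed the job in with the arm clear of everything, about 6 s on the clock.

- **Press:** With the closed fingertips I pressed the right paddle, whose lane held the middle-sized gold ball. I stopped when the force jumped from about 5 N to 20.6 N with the tip stalled at 65.8 mm, which I took as the lever's stop. The ball had already rolled down by then. I held the paddle down for half a second more and lifted straight up.
- **Last checks:** The right paddle was back up and its gate shut. The blue ball was still behind its own gate. Compared with the first picture, only the arm, its shadow and the gold ball had changed, so the menorah, dreidel, saucer and tin box had not moved. The force with the arm clear was about 0 N.
- **Disagreement:** I had expected the stop at a tip height of about 68 mm and it came at about 66 mm. That is within the camera calibration error. No check failed.

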